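# Open the caddy's touch-latch lid

### The arm

A 6-joint arm with a two-finger parallel gripper is mounted at the origin on the work surface. World frame = base frame: x ahead of the robot, y to its left, z up, the work surface at z = 0. Lengths are in m, angles in rad, forces in N, time in s.
With the tool pointing down it reaches from about 0.225 to 0.875 m from the base axis. Payload 3.4 kg.
Tool frame: the origin (TCP) lies on the mounting face of the last link; the fingertips stand 173 mm ahead of it and the grasp point (between the pads) lies 155 mm ahead of it; x points along the fingers, y is the direction in which the jaws open and shut, and the axes are right-handed (so a half turn about x gives the same grasp; the last joint's range is limited). The gripper opens to 85 mm and grips with 20 to 120 N. Pads are 22 mm wide; open, the fingers measure 114 mm over their backs; the gripper's body (76 mm by 85 mm) begins 54 mm behind the grasp point. The pads swing forward as they close: fully open they stand 13 mm farther back than shut.
Start: joints at [-1.451, 0.276, 1.505, -0, 1.361, -0.121], TCP at [0.137, -0.558, 0.405] pointing down, gripper open.
Joint ranges: [-2.89, 2.89], [-0.75, 2.08], [0.22, 2.7], [-1.18, 4.32], [0.11, 2.71], [-2.7, 2.7]. Speed limits (rad/s): [2.57, 2.57, 3.14, 3.14, 3.14, 3.14].

### API

Orientations are given as a unit quaternion [w, x, y, z].
In Python, from rig import manip gives the robot as it stands.
- The arm moves only by the tool arm_command, never from a script. Its argument "targets" is a list of rows, each an object with "dp": the shift along the tool's x, y, z in m, a list of three; "turn": the turn, a rotation vector about the tool's x, y, z in degrees, a list of three; "grip": the opening, from -1 (shut) to 1 (fully open). In form: [{"dp": [tx, ty, tz], "turn": [wx, wy, wz], "grip": grip}, ...]. A call has 1 to 8 rows; each row shifts and turns the commanded pose from where the row before left it, along the tool's axes as they then stand; what a row does not reach is not made up. A row lasts 1/10 s, in which the tool goes at most 50 mm and 8.59 degrees, less where a joint would pass 70% of its speed; a pose out of reach is approached as far as the arm can. A call with a gripper value outside its range is refused whole. The fingers move at their own pace and stop on an object; "grip_force" is the grip in N (left out, the last holds). Time passes only in rows, so rows that do not move let the fingers close. It gives the time, the measured TCP pose, the force and the opening at its end, in the units of the state.
- manip.get_state(): the state, without advancing time (a new reading comes with each control period).
- manip.get_image(name): name is "side" or "top"; returns the picture (480x640x3 uint8, red, green, blue); there is no depth.
- manip.calibration(name): a dict with "fx", "fy", "cx", "cy" (pixels), "R" (3x3) and "t" (3): a world point X has camera coordinates R X + t. Camera axes: x right, y down, z forward; pixel columns grow to the right and rows downward; lengths in m; the calibration is good to about 2 mm. A picture is of the moment at which its call begins. calibration takes no time and is no camera call.
- manip.sign_off(): hands the job in, once; it reports no verdict.
The state is a dict: "clock": time; "qpos": joint angles; "qd": joint speeds; "effort": joint torques, N m; "position": TCP position; "ee_rot": TCP orientation; "contact_force": force on the tool from outside, world axes, zero at the start; "moment": the same for the moment, N m; "width": finger opening in m.
Only numpy, scipy, OpenCV 4.12 (cv2) and the standard library are available. Lean on these libraries where they do the work, as an engineer would, in place of code of your own. Each camera call takes 0.05 s, during which the arm holds its last target.

### The job

A squat metal tin is standing on one of the two spring lids of the worktop caddy. Slide it off with the fingertips, without pinching or lifting it, until it stands wholly on the fixed board between the lids; then press that cleared lid down at the small steel disc near its front edge until the catch lets go, and move away so that it springs up and stays ajar. Leave the other lid shut and everything else where it is.

Things in the scene. Friction and masses are not known exactly. Their poses are not given: they have to be found in the camera images.
- board: Fixed middle board of the caddy, 180 mm deep (x), 160 mm wide (y), its top 99.5 mm above the origin. Origin: on the worktop under its centre. x points to the back of the caddy, y to its left, z up. The wells stand at y = +157 and -157 mm; which side has the tin varies. Only a 2 mm gap and a 0.5 mm step down lie between lid and board.
- tin: Squat round metal tin, 70 mm across, 50 mm tall, about 0.15 to 0.3 kg, standing at first on lid_a. Origin: centre of its underside; z up.
- well_a: Fixed steel box with lid_a on it, beside the board. Origin: on the worktop under its centre; axes as the board's. Its lid is a wooden panel 178 mm deep, 150 mm wide, 12 mm thick, top 100 mm above the worktop when shut, covering the whole box: nothing round it stops a finger from pressing it below flush. It carries the tin without unlatching.
- lid_a (a joint): Angle of the lid on which the tin stands at first (rad): 0 shut and latched, positive as its front edge rises; hinged along its back edge. About 0.4 when sprung ajar, -0.04 at the stop when pressed in. Pressing at the disc takes about 4 N all the way; the catch lets go when the disc is about 3 mm down (stop at 6 mm), and the lid follows the finger up.
- lid_a_press (a point): Centre of the steel disc (24 mm across, inset flush) on top of lid_a, 23 mm behind its front edge, 154 mm in front of the hinge; axes as the board's when the lid is shut.
- lid_b (a joint): Opening angle of the other lid, same make and size, on the other side of the board; it stays shut (0).
- lid_b_press (a point): Centre of the steel disc on top of lid_b (not to be pressed).
- jar: Tall slim glass jar with a steel cap, 38 mm across, 85 mm tall, standing on the other lid; a bystander. Origin: centre of its underside.
- pinch_bowl: Small white bowl, 52 mm across, 26 mm tall, standing at the back of the middle board (about 60 mm behind its centre); a bystander. Origin: centre of its underside.
- loaf_pan: Open dark loaf pan 240 x 115 x 65 mm on the worktop to the left; a bystander. Origin: centre of its underside.
- mug: White mug 80 mm across, 92 mm tall, on the worktop to the right; a bystander. Origin: centre of its underside.
- spatula: Spatula lying on the worktop to the right; a bystander. Origin on its underside.

How it is judged:
By the outcome, as a careful person would: the job done as asked, in the order asked, and still so for the second after the job is handed in, with the robot touching nothing.
It also fails if it takes over 45 s, if anything falls off the work surface, if the arm or the gripper's body presses on something with over 40 N, if the wrist force passes 120 N, or if a joint passes its speed limit or range.

## Working session

There is one attempt and no reset: what is moved stays moved. The work goes in short steps, Python scripts to look and compute and a tool call to move; the robot and the scene stay as the last step left them, time stands still between calls to the robot, and variables do not carry over. Pictures are saved under pics/ and viewed, and the job is handed in when it is done.

Besides the shell and the picture viewer there is one more tool, called after "Emit:" by a JSON object that holds its "method" and its "body". arm_command: Moves the arm, as the interface text tells. Its arguments: {"type":"object","properties":{"targets":{"type":"array"},"grip_force":{"type":"number"}},"required":["targets"]}

```bash
mkdir -p pics; python3 - <<'E'
from rig import manip
import cv2
for n in("top","side"):
    im=manip.get_image(n); cv2.imwrite(f"pics/{n}0.png",im[:,:,::-1]); c=manip.calibration(n); print(n,c)
s=manip.get_state(); print(s)
E
```

```text
top {'fx': 486.5105264980567, 'fy': 486.5105264980567, 'cx': 319.8555766738274, 'cy': 230.45458157646138, 'R': array([[ 0.01654983, -0.99985917, -0.00278278],
       [-0.99885623, -0.01640823, -0.04491099],
       [ 0.04485901,  0.00352286, -0.99898712]]), 't': array([0.03718178, 0.55079274, 1.2349877 ])}
side {'fx': 554.281114057904, 'fy': 554.281114057904, 'cx': 329.5606160392873, 'cy': 238.37858010334304, 'R': array([[-0.9053571 , -0.42407815, -0.02205076],
       [-0.26160539,  0.59789405, -0.75768418],
       [ 0.33450132, -0.68020616, -0.65224876]]), 't': array([0.52095332, 0.20678426, 1.15251893])}
{'clock': 0.1, 'qpos': array([-1.45101921e+00,  2.76526354e-01,  1.50598769e+00,  2.13928786e-05,
        1.36065834e+00, -1.20994639e-01]), 'qd': array([ 0.00202982, -0.00039623, -0.00390423,  0.00068057, -0.00237103,
        0.00017294]), 'effort': array([ 7.05063812e-04, -4.17700124e+01, -2.46406263e+01, -2.03965074e-04,
        5.84721740e-03,  4.69510852e-06]), 'position': array([ 0.13709078, -0.55823956,  0.40393656]), 'ee_rot': array([ 0.08436009,  0.70199671,  0.08547712, -0.70198124]), 'contact_force': array([ 0.62968942, -0.29777364, -0.06804423]), 'moment': array([-0.0351463 , -0.02204005,  0.00537746]), 'width': 0.0855451562769628}
```

View pics/top0.png

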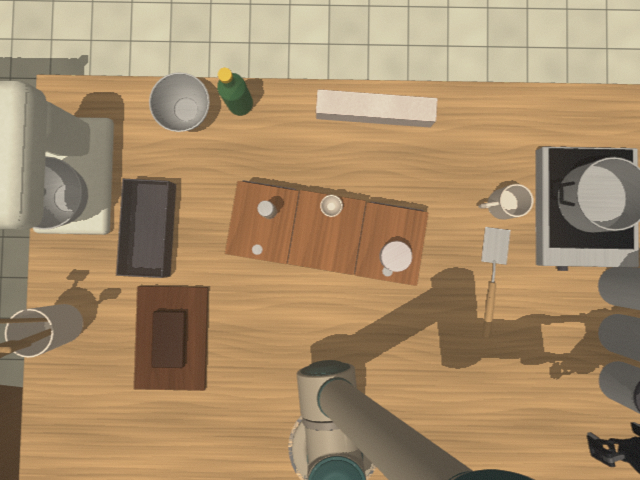

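View pics/side0.png

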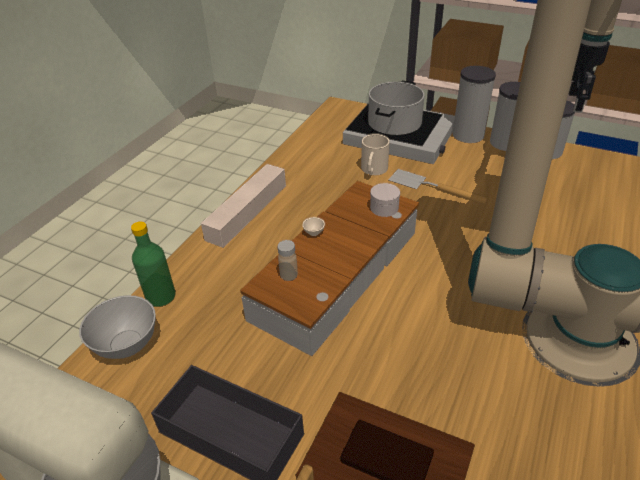

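The top view shows the tin at about (397,256) on the right-hand lid, partly hiding its disc at about (387,272). The jar is at (266,208) on the left lid with that lid's disc at (257,250), and the bowl is at (331,205). I'll zoom in and measure.

```bash
cat > h.py <<'E'
import numpy as np,cv2
from rig import manip
def ray(n,u,v):
    c=manip.calibration(n);R=np.array(c['R']);t=np.array(c['t'])
    return -R.T@t, R.T@np.array([(u-c['cx'])/c['fx'],(v-c['cy'])/c['fy'],1])
def plane(n,u,v,z):
    o,d=ray(n,u,v); return o+d*(z-o[2])/d[2]
def proj(n,X):
    c=manip.calibration(n);p=np.array(c['R'])@np.array(X)+c['t'];return np.array([c['fx']*p[0]/p[2]+c['cx'],c['fy']*p[1]/p[2]+c['cy']])
def tcp():
    s=manip.get_state(); w,x,y,z=s['ee_rot']
    from scipy.spatial.transform import Rotation as Ro
    return s,Ro.from_quat([x,y,z,w]).as_matrix()
E
python3 - <<'E'
import cv2
a=cv2.imread('pics/top0.png')[170:300,215:440];cv2.imwrite('pics/z1.png',cv2.resize(a,None,fx=3.5,fy=3.5,interpolation=cv2.INTER_CUBIC))
a=cv2.imread('pics/side0.png')[170:320,270:430];cv2.imwrite('pics/z2.png',cv2.resize(a,None,fx=4,fy=4,interpolation=cv2.INTER_CUBIC))
E
```

```text
(no output)
```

View pics/z1.png

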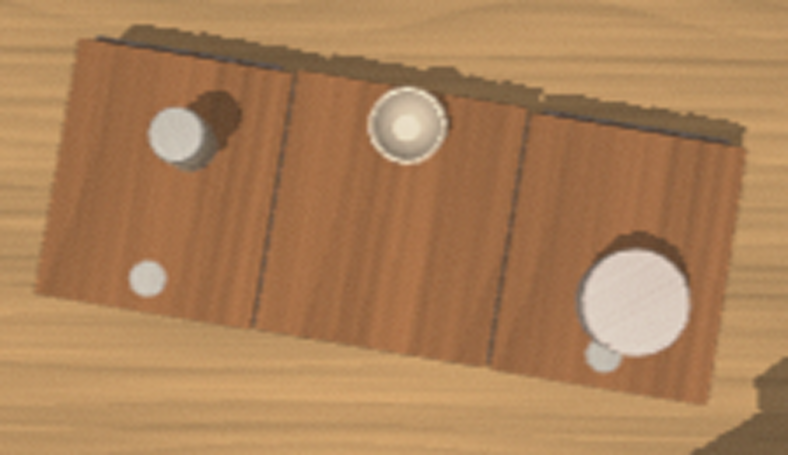

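View pics/z2.png

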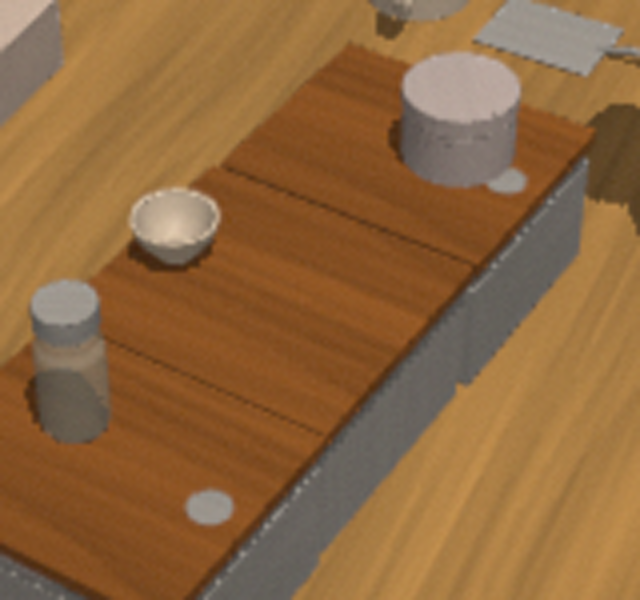

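```bash
python3 - <<'E'
from h import *
T=lambda x,y,z:plane('top',215+x/3.5-.36,170+y/3.5-.36,z)
S=lambda x,y,z:plane('side',270+x/4-.38,170+y/4-.38,z)
P=[T(*p,.1) for p in[(80,38),(745,147),(708,404),(36,293)]]
g=[T(*p,.1) for p in[(296,72),(252,327),(528,112),(490,366)]]
print(np.round(P,4));print(np.round(g,4))
c=np.mean(P,0);c2=np.mean(g,0);print('c',c,c2)
v=(P[0]-P[1]+P[3]-P[2]);yaw=np.arctan2(v[1],v[0])-np.pi/2
v2=(P[0]+P[1]-P[2]-P[3]);print('yaw',np.degrees(yaw),np.degrees(np.arctan2(v2[1],v2[0])),np.linalg.norm(v)/2,np.linalg.norm(v2)/2)
print('side edges', S(205,600,.1),S(595,130,.1),S(352,45,.1), 'side gaps',S(222,165,.1),S(475,268,.1),S(322,433,.1))
def loc(p): 
    d=np.array(p)-c;return np.round([np.cos(yaw)*d[0]+np.sin(yaw)*d[1],-np.sin(yaw)*d[0]+np.cos(yaw)*d[1]],4)
for n,p in dict(tinT=T(636,303,.15),tinS=S(461,88,.15),bowlT=T(407,125,.126),bowlS=S(175,222,.126),jarT=T(177,135,.185),jarS=S(65,305,.185),discbT=T(148,279,.1),discbS=S(210,507,.1),discaT=T(603,356,.1),discaS=S(507,181,.1)).items(): print(n,np.round(p,4),loc(p))
E
```

```text
[[ 0.6627  0.2452  0.1   ]
 [ 0.5953 -0.2102  0.1   ]
 [ 0.4204 -0.1863  0.1   ]
 [ 0.4879  0.271   0.1   ]]
[[ 0.6417  0.0969  0.1   ]
 [ 0.4673  0.1236  0.1   ]
 [ 0.6169 -0.062   0.1   ]
 [ 0.4436 -0.0383  0.1   ]]
c [0.54158779 0.02994021 0.1       ] [0.54236899 0.03006533 0.1       ]
yaw -8.410662631264886 -8.071660053081809 0.461274601169824 0.17664023891685351
side edges [0.47373863 0.25159219 0.1       ] [ 0.41958457 -0.18351587  0.1       ] [ 0.59073609 -0.20820078  0.1       ] side gaps [ 0.61355688 -0.06142738  0.1       ] [ 0.44102719 -0.0328308   0.1       ] [0.46755788 0.12363198 0.1       ]
tinT [ 0.4881 -0.1292  0.15  ] [-0.0296 -0.1652]
tinS [ 0.4873 -0.1265  0.15  ] [-0.0308 -0.1627]
bowlT [0.6041 0.021  0.126 ] [0.0632 0.0003]
bowlS [0.6004 0.0264 0.126 ] [0.0587 0.0051]
jarT [0.5897 0.1674 0.185 ] [0.0274 0.1431]
jarS [0.5877 0.1709 0.185 ] [0.025  0.1462]
discbT [0.4987 0.195  0.1   ] [-0.0666  0.157 ]
discbS [0.4982 0.1951 0.1   ] [-0.067  0.157]
discaT [ 0.4516 -0.1149  0.1   ] [-0.0678 -0.1564]
discaS [ 0.4515 -0.1149  0.1   ] [-0.0679 -0.1565]
```

```bash
cat >> h.py <<'E'
C=np.array([.5418,.0300]);YAW=np.radians(-8.3)
RB=np.array([[np.cos(YAW),-np.sin(YAW)],[np.sin(YAW),np.cos(YAW)]])
def loc(p): return RB.T@(np.array(p)[:2]-C)
def wor(l): return C+RB@np.array(l)
def goal(l,z):
    s,R=tcp(); w=np.r_[wor(l),z]; d=w-s['position']
    # tool axes desired: x down, y along +-board x
    yb=np.r_[RB[:,0],0]; sgn=1 if R[:,1]@yb>0 else -1
    from scipy.spatial.transform import Rotation as Ro
    best=None
    yd=yb*sgn; xd=np.array([0,0,-1.]); Rd=np.c_[xd,yd,np.cross(xd,yd)]
    rv=np.degrees(Ro.from_matrix(R.T@Rd).as_rotvec())
    print('clock',s['clock'],'pos',np.round(s['position'],4),'loc',np.round(loc(s['position']),4),'F',np.round(s['contact_force'],2),'w',round(s['width'],4))
    print('R',np.round(R,3).tolist()); print('world d',np.round(d,4),'tool d',np.round(R.T@d,4),'after-turn tool d',np.round(Rd.T@d,4),'turn',np.round(rv,2))
E
python3 -c "
from h import *
goal((-.03,-.245),.405);print(manip.get_state()['qpos'])"
```

```text
clock 0.1 pos [ 0.1371 -0.5582  0.4039] loc [-0.3156 -0.6405] F [ 0.63 -0.3  -0.07] w 0.0855
R [[-0.0, 0.238, -0.971], [0.002, -0.971, -0.238], [-1.0, -0.002, -0.0]]
world d [0.3397 0.3501 0.0011] tool d [-0.0006 -0.259  -0.4133] after-turn tool d [-0.0011  0.2856 -0.3955] turn [-6.791e+01 -6.000e-02  7.000e-02]
[-1.45101921e+00  2.76526354e-01  1.50598769e+00  2.13928786e-05
  1.36065834e+00 -1.20994639e-01]
```

Emit:
{"method": "arm_command", "body": {"targets": [{"dp": [0,-0.021,-0.034],"turn": [-8.5,0,0],"grip": 0},{"dp": [0,-0.016,-0.037],"turn": [-8.5,0,0],"grip": 0},{"dp": [0,-0.01,-0.039],"turn": [-8.5,0,0],"grip": 0},{"dp": [0,-0.005,-0.04],"turn": [-8.5,0,0],"grip": 0},{"dp": [0,0.001,-0.04],"turn": [-8.5,0,0],"grip": 0},{"dp": [0,0.007,-0.039],"turn": [-8.5,0,0],"grip": 0},{"dp": [0,0.013,-0.038],"turn": [-8.5,0,0],"grip": 0},{"dp": [0,0.018,-0.036],"turn": [-8.5,0,0],"grip": 0}]}}

```text
clock: 0.9
position: [0.3609, -0.3262, 0.4044]
ee_rot: [0.464, 0.533, 0.465, -0.533]
contact_force: [-0.1, -1.5, 0.2]
width: 0.0428
```

```bash
python3 -c "
from h import *
goal((-.03,-.255),.405)"
```

```text
clock 0.9 pos [ 0.3609 -0.3262  0.4044] loc [-0.1276 -0.3786] F [-0.1  -1.5   0.16] w 0.0428
R [[-0.0, 0.991, -0.137], [0.0, -0.137, -0.991], [-1.0, -0.0, -0.0]]
world d [0.1144 0.1082 0.0006] tool d [-0.0006  0.0985 -0.1229] after-turn tool d [-0.0006  0.0976 -0.1236] turn [ 0.44 -0.02  0.02]
```

Emit:
{"method": "arm_command", "body": {"targets": [{"dp": [0,0.03,-0.036],"turn": [0,0,0],"grip": 0},{"dp": [0,0.03,-0.036],"turn": [0,0,0],"grip": 0},{"dp": [0,0.02,-0.025],"turn": [0,0,0],"grip": 0},{"dp": [0,0,0],"turn": [0,0,0],"grip": 0},{"dp": [0,0,0],"turn": [0,0,0],"grip": 0}]}}

```text
clock: 1.4
position: [0.4532, -0.2426, 0.4042]
ee_rot: [-0.463, -0.534, -0.464, 0.534]
contact_force: [-0.8, 0.1, 0.6]
width: 0.0428
```

```bash
python3 -c "
from h import *
goal((-.03,-.255),.292)
for n in('top','side'): cv2.imwrite(f'pics/{n}1.png',manip.get_image(n)[:,:,::-1])
"
```

```text
clock 1.4 pos [ 0.4532 -0.2426  0.4042] loc [-0.0483 -0.2825] F [-0.84  0.06  0.58] w 0.0428
R [[-0.001, 0.99, -0.141], [-0.0, -0.141, -0.99], [-1.0, -0.001, 0.0]]
world d [ 0.0221  0.0246 -0.1122] tool d [ 0.1122  0.0186 -0.0275] after-turn tool d [ 0.1122  0.0183 -0.0275] turn [0.21 0.01 0.08]
```

View pics/side1.png

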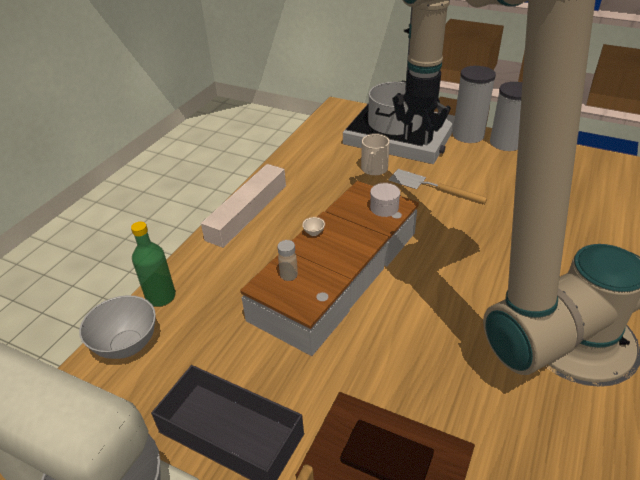

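View pics/top1.png

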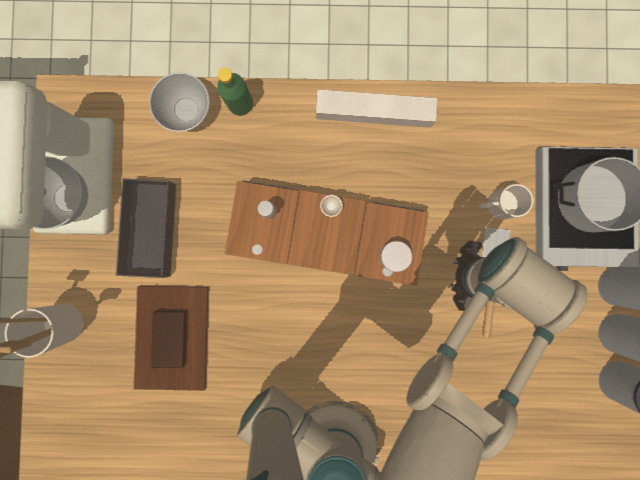

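Fingers are half open and clear of everything; tin still at (397,256) in the top view. Next I line up and go down beside the caddy.

Emit:
{"method": "arm_command", "body": {"targets": [{"dp": [0.0,0.019,-0.015],"turn": [0,0,0],"grip": 0},{"dp": [0.03,0,-0.012],"turn": [0,0,0],"grip": 0},{"dp": [0.03,0,0],"turn": [0,0,0],"grip": 0},{"dp": [0.03,0,0],"turn": [0,0,0],"grip": 0},{"dp": [0.022,0,0],"turn": [0,0,0],"grip": 0},{"dp": [0,0,0],"turn": [0,0,0],"grip": 0},{"dp": [0,0,0],"turn": [0,0,0],"grip": 0}]}}

```text
clock: 2.2
position: [0.4753, -0.2201, 0.293]
ee_rot: [-0.462, -0.535, -0.462, 0.535]
contact_force: [0.4, 0.8, -0.0]
width: 0.0422
```

```bash
python3 -c "
from h import *
goal((-.03,-.255),.292)
for n,(a,b,c,d) in dict(top=(170,320,300,500),side=(60,260,300,500)).items(): cv2.imwrite(f'pics/{n}2.png',cv2.resize(manip.get_image(n)[a:b,c:d,::-1],None,fx=3,fy=3))
s,R=tcp()
for z in(.1,.119,.14): print(z,proj('side',np.r_[s['position'][:2],z]))
"
```

```text
clock 2.2 pos [ 0.4753 -0.2201  0.293 ] loc [-0.0297 -0.2571] F [ 0.44  0.78 -0.04] w 0.0422
R [[-0.0, 0.99, -0.144], [-0.0, -0.144, -0.99], [-1.0, -0.0, 0.0]]
world d [-0.      0.0021 -0.001 ] tool d [ 0.001  -0.0003 -0.0021] after-turn tool d [ 0.001  -0.0003 -0.0021] turn [-0.    0.01  0.01]
0.1 [401.45710955 188.72966214]
0.119 [401.9331722  182.51865345]
0.14 [402.46936639 175.5231314 ]
```

View pics/side2.png

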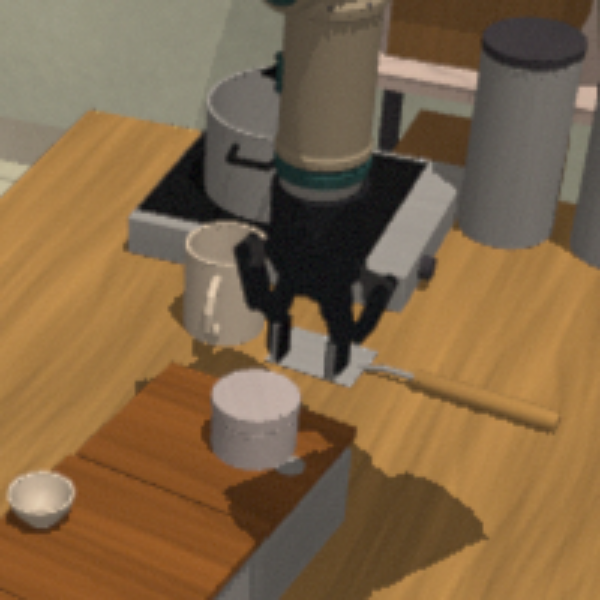

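View pics/top2.png

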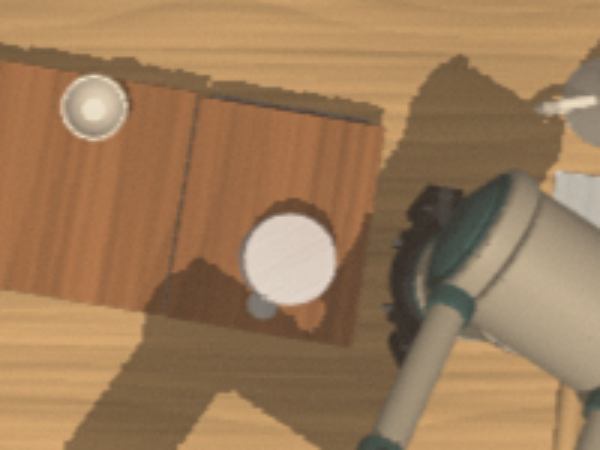

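Side view: fingertip ends at about (403,183), which puts them near z = 0.118, some 18 mm above the lid. I'll go 8 mm lower, then approach and push.

Emit:
{"method": "arm_command", "body": {"targets": [{"dp": [0.008,0,-0.01],"turn": [0,0,0],"grip": 0},{"dp": [0,0,-0.015],"turn": [0,0,0],"grip": 0},{"dp": [0,0,-0.01],"turn": [0,0,0],"grip": 0},{"dp": [0,0,-0.008],"turn": [0,0,0],"grip": 0},{"dp": [0,0,-0.006],"turn": [0,0,0],"grip": 0},{"dp": [0,0,-0.006],"turn": [0,0,0],"grip": 0},{"dp": [0,0,-0.006],"turn": [0,0,0],"grip": 0},{"dp": [0,0,-0.006],"turn": [0,0,0],"grip": 0}]}}

```text
clock: 3.1
position: [0.4856, -0.1527, 0.2849]
ee_rot: [-0.463, -0.534, -0.463, 0.535]
contact_force: [0.5, -1.5, 0.3]
width: 0.0424
```

```bash
python3 -c "
from h import *
goal((-.03,-.055),.285)
for n,(a,b,c,d) in dict(top=(170,320,300,500),side=(60,260,300,500)).items(): cv2.imwrite(f'pics/{n}3.png',cv2.resize(manip.get_image(n)[a:b,c:d,::-1],None,fx=3,fy=3))
"
```

```text
clock 3.1 pos [ 0.4856 -0.1527  0.2849] loc [-0.0293 -0.1889] F [ 0.48 -1.51  0.29] w 0.0424
R [[0.001, 0.99, -0.143], [-0.001, -0.143, -0.99], [-1.0, 0.001, 0.001]]
world d [1.860e-02 1.326e-01 1.000e-04] tool d [-0.0002 -0.0005 -0.1339] after-turn tool d [-1.000e-04 -7.000e-04 -1.339e-01] turn [ 0.1   0.05 -0.05]
```

View pics/side3.png

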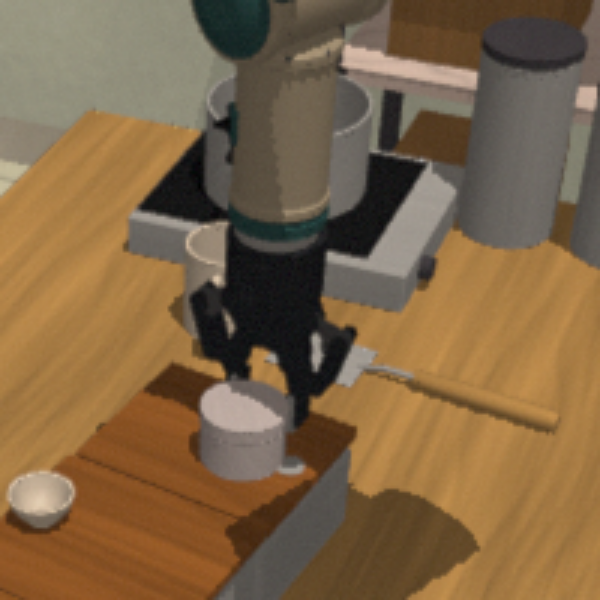

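View pics/top3.png

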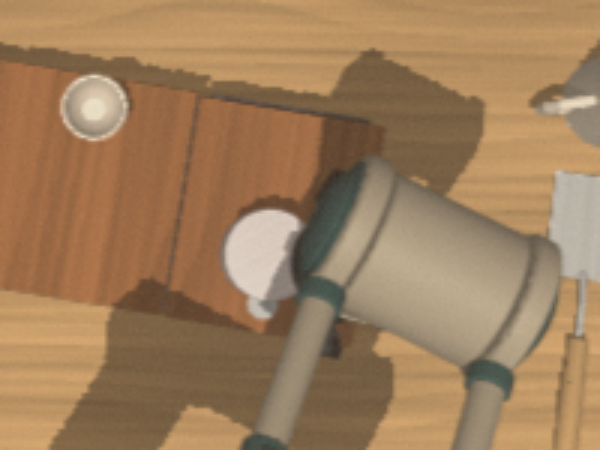

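The tin is upright and sliding, centred between the fingertips: side-view crop (243,408), i.e. pixel (381,196).

```bash
python3 -c "
from h import *
print(loc(plane('side',300+243/3-.3,60+408/3-.3,.15)))"
```

```text
[-0.03093331 -0.14350228]
```

Emit:
{"method": "arm_command", "body": {"targets": [{"dp": [0,0,-0.007],"turn": [0,0,0],"grip": 0},{"dp": [0,0,-0.008],"turn": [0,0,0],"grip": 0},{"dp": [0,0,-0.008],"turn": [0,0,0],"grip": 0},{"dp": [0,0,-0.008],"turn": [0,0,0],"grip": 0},{"dp": [0,0,-0.008],"turn": [0,0,0],"grip": 0},{"dp": [0,0,-0.008],"turn": [0,0,0],"grip": 0},{"dp": [0,0,-0.008],"turn": [0,0,0],"grip": 0},{"dp": [0,0,-0.007],"turn": [0,0,0],"grip": 0}]}}

```text
clock: 4.0
position: [0.4944, -0.0908, 0.285]
ee_rot: [0.463, 0.534, 0.463, -0.534]
contact_force: [-0.1, -3.8, 2.3]
width: 0.0424
```

```bash
python3 -c "
from h import *
goal((-.03,-.055),.285)
for n,(a,b,c,d) in dict(side=(60,260,250,450)).items(): cv2.imwrite(f'pics/{n}4.png',cv2.resize(manip.get_image(n)[a:b,c:d,::-1],None,fx=3,fy=3))
"
```

```text
clock 4.0 pos [ 0.4944 -0.0908  0.285 ] loc [-0.0294 -0.1264] F [-0.07 -3.83  2.3 ] w 0.0424
R [[0.001, 0.99, -0.142], [-0.001, -0.142, -0.99], [-1.0, 0.001, 0.001]]
world d [0.0098 0.0708 0.    ] tool d [-0.0001 -0.0004 -0.0714] after-turn tool d [-0.     -0.0006 -0.0714] turn [ 0.12  0.04 -0.05]
```

View pics/side4.png

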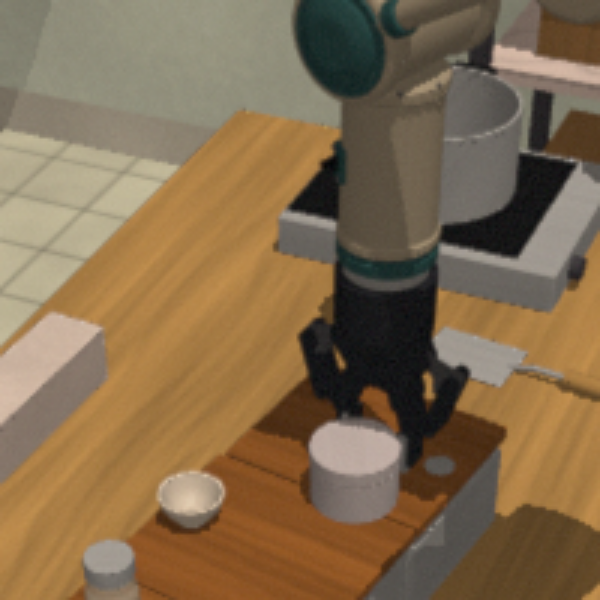

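Tin at crop (355,445), straddling the gap, upright; the bowl and the other lid are untouched. Continuing.

Emit:
{"method": "arm_command", "body": {"targets": [{"dp": [0,0,-0.008],"turn": [0,0,0],"grip": 0},{"dp": [0,0,-0.008],"turn": [0,0,0],"grip": 0},{"dp": [0,0,-0.008],"turn": [0,0,0],"grip": 0},{"dp": [0,0,-0.008],"turn": [0,0,0],"grip": 0},{"dp": [0,0,-0.008],"turn": [0,0,0],"grip": 0},{"dp": [0,0,-0.008],"turn": [0,0,0],"grip": 0},{"dp": [0,0,-0.008],"turn": [0,0,0],"grip": 0},{"dp": [0,0,-0.006],"turn": [0,0,0],"grip": 0}]}}

```text
clock: 4.85
position: [0.503, -0.0292, 0.2846]
ee_rot: [-0.463, -0.534, -0.463, 0.534]
contact_force: [-0.0, -1.0, -0.9]
width: 0.0428
```

Emit:
{"method": "arm_command", "body": {"targets": [{"dp": [0,0,-0.003],"turn": [0,0,0],"grip": 0},{"dp": [0,0,0],"turn": [0,0,0],"grip": 0},{"dp": [0,0,0],"turn": [0,0,0],"grip": 0}]}}

```text
clock: 5.15
position: [0.5035, -0.0269, 0.2847]
ee_rot: [0.463, 0.535, 0.463, -0.534]
contact_force: [-0.2, 0.0, -0.7]
width: 0.0427
```

```bash
python3 -c "
from h import *
goal((-.03,-.13),.285)
for n,(a,b,c,d) in dict(side=(60,260,250,450),top=(150,300,220,420)).items(): cv2.imwrite(f'pics/{n}5.png',cv2.resize(manip.get_image(n)[a:b,c:d,::-1],None,fx=3,fy=3))
"
```

```text
clock 5.15 pos [ 0.5035 -0.0269  0.2847] loc [-0.0297 -0.0618] F [-0.2   0.02 -0.65] w 0.0427
R [[0.0, 0.99, -0.143], [0.0, -0.143, -0.99], [-1.0, 0.0, -0.0]]
world d [-0.0101 -0.0674  0.0003] tool d [-0.0003 -0.0004  0.0682] after-turn tool d [-0.0003 -0.0003  0.0682] turn [ 0.09 -0.02 -0.  ]
```

View pics/side5.png

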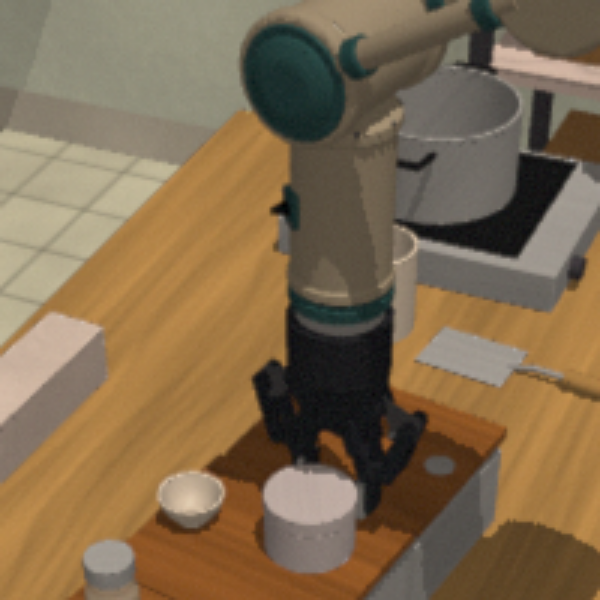

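View pics/top5.png

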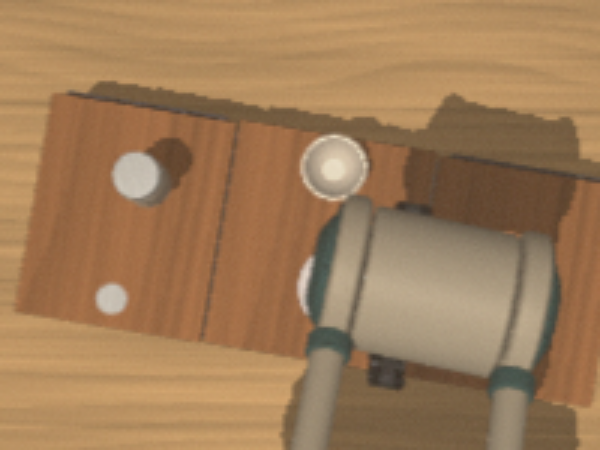

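Tin at side crop (310,495), fully past the gap. Backing straight off, then rising towards the disc with the fingers closing.

Emit:
{"method": "arm_command", "body": {"targets": [{"dp": [0,0,0.01],"turn": [0,0,0],"grip": 0},{"dp": [0,0,0.025],"turn": [0,0,0],"grip": 0},{"dp": [-0.015,0,0.025],"turn": [0,0,0],"grip": 0},{"dp": [-0.025,-0.015,0.02],"turn": [0,0,0],"grip": -1},{"dp": [-0.005,-0.021,0.015],"turn": [0,0,0],"grip": -1},{"dp": [0,0,0],"turn": [0,0,0],"grip": -1},{"dp": [0,0,0],"turn": [0,0,0],"grip": -1},{"dp": [0,0,0],"turn": [0,0,0],"grip": -1}]}}

```text
clock: 6.05
position: [0.4546, -0.116, 0.3295]
ee_rot: [0.463, 0.535, 0.463, -0.534]
contact_force: [-0.5, 1.0, -0.2]
width: -0.0001
```

```bash
python3 -c "
from h import *
print(loc(plane('side',250+310/3-.3,60+495/3-.3,.1495)))
goal((-.066,-.157),.285)
for n,(a,b,c,d) in dict(side=(60,260,250,450),top=(150,300,220,420)).items(): cv2.imwrite(f'pics/{n}6.png',cv2.resize(manip.get_image(n)[a:b,c:d,::-1],None,fx=3,fy=3))
s,R=tcp();p=s['position'].copy()
for k in(.173,.18): print((proj('side',p-[0,0,k])-[250,60])*3)
"
```

```text
[-0.03170061 -0.01916696]
clock 6.05 pos [ 0.4546 -0.116   0.3295] loc [-0.0652 -0.1571] F [-0.48  1.   -0.21] w -0.0001
R [[0.0, 0.99, -0.143], [0.0, -0.143, -0.99], [-1.0, 0.0, -0.0]]
world d [-0.0008  0.0002 -0.0445] tool d [ 0.0445 -0.0008 -0.    ] after-turn tool d [ 0.0445 -0.0008 -0.0001] turn [ 0.08 -0.01 -0.02]
[439.65163399 405.70738416]
[439.13769968 413.02502018]
```

View pics/side6.png

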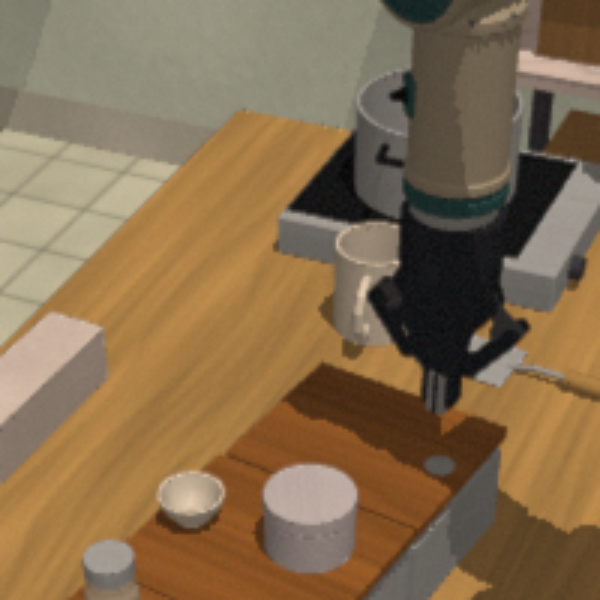

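View pics/top6.png

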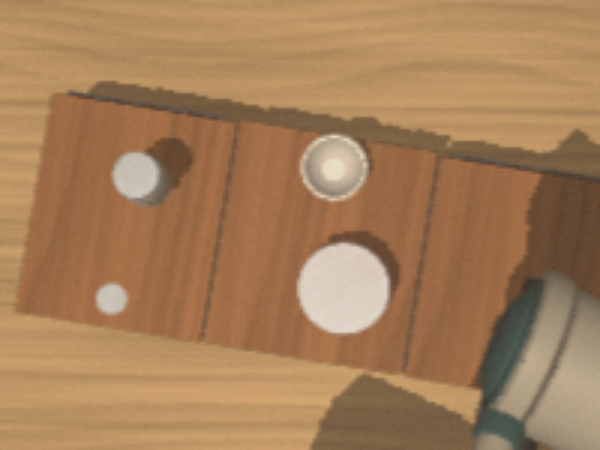

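Tin stands at board (-32,-19) mm, so its nearest edge is about 26 mm inside the lid/board gap. The shut fingertips, at side crop (438,410), are centred above the disc at (440,465). Descending.

Emit:
{"method": "arm_command", "body": {"targets": [{"dp": [0.02,-0.001,0],"turn": [0,0,0],"grip": -1},{"dp": [0.02,0,0],"turn": [0,0,0],"grip": -1},{"dp": [0.007,0,0],"turn": [0,0,0],"grip": -1},{"dp": [0.002,0,0],"turn": [0,0,0],"grip": -1},{"dp": [0,0,0],"turn": [0,0,0],"grip": -1},{"dp": [0,0,0],"turn": [0,0,0],"grip": -1}]}}

```text
clock: 6.75
position: [0.4538, -0.1158, 0.2813]
ee_rot: [0.464, 0.535, 0.463, -0.534]
contact_force: [-1.0, -1.3, -0.4]
width: -0.0002
```

Emit:
{"method": "arm_command", "body": {"targets": [{"dp": [0.002,0,0],"turn": [0,0,0],"grip": -1},{"dp": [0,0,0],"turn": [0,0,0],"grip": -1}]}}

```text
clock: 6.95
position: [0.4533, -0.1158, 0.279]
ee_rot: [0.463, 0.535, 0.463, -0.534]
contact_force: [0.1, 0.2, -0.1]
width: 0.0002
```

Emit:
{"method": "arm_command", "body": {"targets": [{"dp": [0.002,0,0],"turn": [0,0,0],"grip": -1},{"dp": [0,0,0],"turn": [0,0,0],"grip": -1}]}}

```text
clock: 7.15
position: [0.4532, -0.1158, 0.2766]
ee_rot: [-0.463, -0.534, -0.463, 0.535]
contact_force: [0.3, 0.9, -0.1]
width: -0.0003
```

Emit:
{"method": "arm_command", "body": {"targets": [{"dp": [0.0015,0,0],"turn": [0,0,0],"grip": -1},{"dp": [0,0,0],"turn": [0,0,0],"grip": -1}]}}

```text
clock: 7.35
position: [0.4532, -0.1158, 0.275]
ee_rot: [-0.463, -0.534, -0.463, 0.535]
contact_force: [0.3, -0.3, -0.6]
width: -0.0002
```

Emit:
{"method": "arm_command", "body": {"targets": [{"dp": [0.0015,0,0],"turn": [0,0,0],"grip": -1},{"dp": [0,0,0],"turn": [0,0,0],"grip": -1}]}}

```text
clock: 7.55
position: [0.4533, -0.1158, 0.2736]
ee_rot: [-0.463, -0.534, -0.463, 0.534]
contact_force: [0.1, 0.2, -0.7]
width: 0.0001
```

Emit:
{"method": "arm_command", "body": {"targets": [{"dp": [0.0015,0,0],"turn": [0,0,0],"grip": -1},{"dp": [0,0,0],"turn": [0,0,0],"grip": -1}]}}

```text
clock: 7.75
position: [0.4533, -0.1158, 0.2724]
ee_rot: [0.463, 0.534, 0.463, -0.534]
contact_force: [-0.6, -0.2, 4.0]
width: 0.0001
```

Emit:
{"method": "arm_command", "body": {"targets": [{"dp": [0.001,0,0],"turn": [0,0,0],"grip": -1},{"dp": [0,0,0],"turn": [0,0,0],"grip": -1}]}}

```text
clock: 7.95
position: [0.4533, -0.1158, 0.2714]
ee_rot: [0.463, 0.534, 0.463, -0.534]
contact_force: [-0.8, 0.1, 5.1]
width: -0.0002
```

Contact came at TCP z ≈ 0.273 with about 4 N. Pressing to about 4.5 mm of depth.

Emit:
{"method": "arm_command", "body": {"targets": [{"dp": [0.001,0,0],"turn": [0,0,0],"grip": -1},{"dp": [0.001,0,0],"turn": [0,0,0],"grip": -1},{"dp": [0.001,0,0],"turn": [0,0,0],"grip": -1},{"dp": [0,0,0],"turn": [0,0,0],"grip": -1},{"dp": [0,0,0],"turn": [0,0,0],"grip": -1}]}}

```text
clock: 8.45
position: [0.4533, -0.1158, 0.2681]
ee_rot: [-0.463, -0.534, -0.463, 0.535]
contact_force: [-1.2, 0.0, 4.0]
width: 0.0001
```

Emit:
{"method": "arm_command", "body": {"targets": [{"dp": [-0.003,0,0],"turn": [0,0,0],"grip": -1},{"dp": [-0.006,0,0],"turn": [0,0,0],"grip": -1},{"dp": [-0.008,0,0],"turn": [0,0,0],"grip": -1},{"dp": [-0.008,0,0],"turn": [0,0,0],"grip": -1},{"dp": [0,0,0],"turn": [0,0,0],"grip": -1}]}}

```text
clock: 8.95
position: [0.4538, -0.1159, 0.2947]
ee_rot: [0.464, 0.535, 0.462, -0.534]
contact_force: [1.9, 0.6, 1.1]
width: -0.0002
```

```bash
python3 -c "
from h import *
goal((-.066,-.157),.285)
for n,(a,b,c,d) in dict(side=(60,260,250,450)).items(): cv2.imwrite(f'pics/{n}7.png',cv2.resize(manip.get_image(n)[a:b,c:d,::-1],None,fx=3,fy=3))
"
```

```text
clock 8.95 pos [ 0.4538 -0.1159  0.2947] loc [-0.066  -0.1571] F [1.87 0.6  1.09] w -0.0002
R [[0.003, 0.99, -0.143], [-0.001, -0.143, -0.99], [-1.0, 0.003, 0.001]]
world d [ 0.      0.0001 -0.0097] tool d [ 0.0097 -0.     -0.0001] after-turn tool d [ 0.0097 -0.     -0.0001] turn [ 0.09  0.03 -0.17]
```

View pics/side7.png

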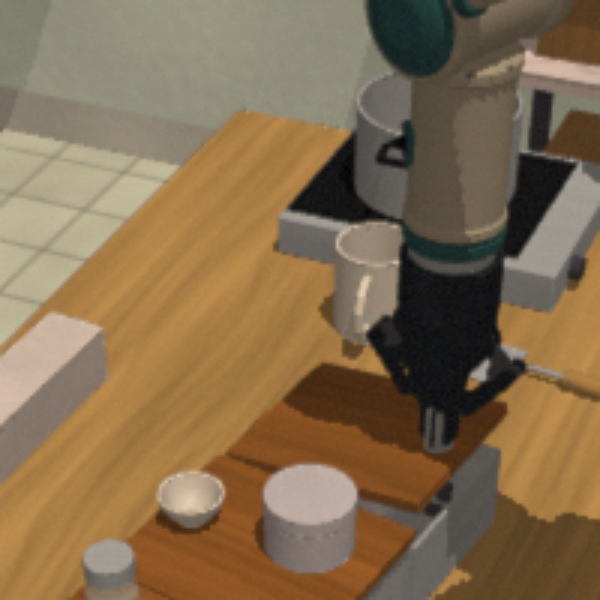

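The lid has let go and is following the finger up; its raised near corner is at crop (425,500). Rising well clear.

Emit:
{"method": "arm_command", "body": {"targets": [{"dp": [-0.012,0,0],"turn": [0,0,0],"grip": -1},{"dp": [-0.012,0,0],"turn": [0,0,0],"grip": -1},{"dp": [-0.012,0,0],"turn": [0,0,0],"grip": -1},{"dp": [-0.012,0,0],"turn": [0,0,0],"grip": -1},{"dp": [-0.02,0,0],"turn": [0,0,0],"grip": -1},{"dp": [-0.03,0,0],"turn": [0,0,0],"grip": -1},{"dp": [-0.03,0,0],"turn": [0,0,0],"grip": -1},{"dp": [-0.02,0,0],"turn": [0,0,0],"grip": -1}]}}

```text
clock: 9.8
position: [0.4529, -0.1156, 0.4423]
ee_rot: [-0.463, -0.534, -0.463, 0.535]
contact_force: [-0.1, 0.9, -0.8]
width: -0.0002
```

Emit:
{"method": "arm_command", "body": {"targets": [{"dp": [0,-0.02,0.02],"turn": [0,0,0],"grip": -1},{"dp": [0,-0.03,0.04],"turn": [0,0,0],"grip": -1},{"dp": [0,-0.03,0.04],"turn": [0,0,0],"grip": -1},{"dp": [0,-0.02,0.03],"turn": [0,0,0],"grip": -1},{"dp": [0,0,0],"turn": [0,0,0],"grip": -1},{"dp": [0,0,0],"turn": [0,0,0],"grip": -1},{"dp": [0,0,0],"turn": [0,0,0],"grip": -1}]}}

```text
clock: 10.5
position: [0.336, -0.2296, 0.4407]
ee_rot: [0.463, 0.535, 0.464, -0.534]
contact_force: [-0.2, 0.9, -0.2]
width: 0.0
```

```bash
python3 -c "
from h import *
goal((-.066,-.157),.285)
for n in('top','side'): cv2.imwrite(f'pics/{n}8.png',manip.get_image(n)[:,:,::-1])
"
```

```text
clock 10.5 pos [ 0.336  -0.2296  0.4407] loc [-0.1662 -0.2866] F [-0.2   0.9  -0.19] w 0.0
R [[-0.001, 0.99, -0.142], [0.001, -0.142, -0.99], [-1.0, -0.001, -0.001]]
world d [ 0.1179  0.1137 -0.1557] tool d [ 0.1558  0.1006 -0.1291] after-turn tool d [ 0.1557  0.1002 -0.1296] turn [ 0.13 -0.08  0.05]
```

View pics/side8.png

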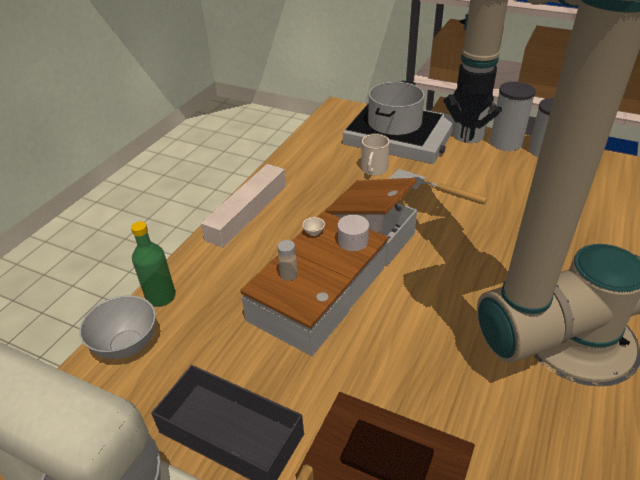

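View pics/top8.png

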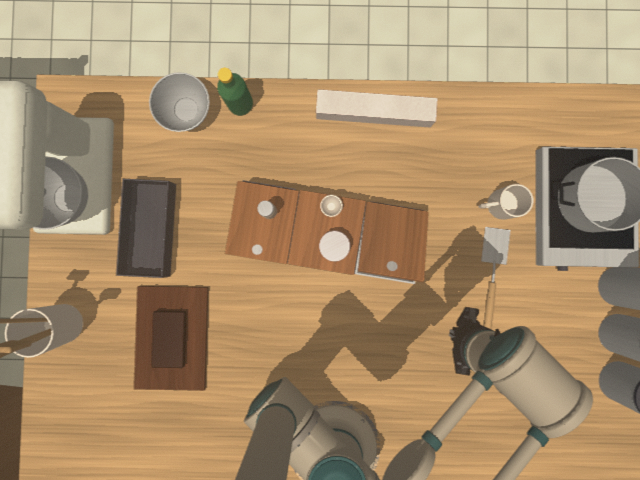

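The right lid is ajar: its disc is now at (392,266) top view and (392,193) side view. The tin is upright on the board at (334,246). The bowl (331,205), jar (266,208), other lid, mug, spatula and pan are unmoved, and the arm is clear.

```bash
python3 -c "
from h import *
print(loc(plane('top',334,246,.1495)),loc(plane('side',353,225,.1495)))
print(manip.sign_off())"
```

```text
[-0.02996979 -0.02158877] [-0.03218094 -0.01824572]
the job is handed in; nothing more can be done
None
```

The job is done and handed in at about 10.6 s. The tin stands on the fixed board, the cleared right-hand lid is ajar, and the arm is clear of everything.

- **Tin:** I slid it sideways with two half-open fingertips, without pinching or lifting. It now stands at about x = -31 mm, y = -20 mm in the board frame. That leaves about 25 mm between its edge and the gap. The two camera views agree to within about 3 mm.
- **Lid:** I pressed the disc with the shut fingertips at about 4–5 N. Contact came at tool height 0.273 m and I went about 5 mm down. The lid then followed the finger up and stayed ajar after the arm moved away.
- **Everything else:** In the last pictures the other lid is shut, and the jar, bowl, mug, spatula and pan look unmoved. I saw no force reading above about 5 N.

No check failed. I judged the lid's opening from the pictures and did not measure its angle.

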